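# Close the vial case

## Task

Make the vial case ready for storage: push the upright metal retaining flap all the way down over the vials first, and only when it lies flat swing the case's cover fully shut over it. Do it by pushing gently with the fingertips: do not pinch or grip the flap or the cover, do not press hard or slam them, and leave everything else on the bench, and the stopper in the case, where it is. Finish clear of everything.

Things in the scene. Friction and masses are not known exactly. Their poses are not given: they have to be found in the camera images.
- case: Open grey plastic case fixed to the bench, 220 (its x) x 170 (its y) x 75 mm high, walls 5 mm; origin at the centre of its underside, z up. Both hinges run along its x axis. In its -y half stand two rows of vials (cap tops 53 mm up); its +y half is an open compartment with a loose stopper in it. It stands turned by up to 0.5 rad either way.
- flap (a joint): Retaining flap, a plain aluminium plate 200 mm wide (case x), 75 mm from hinge to free edge, 4 mm thick, hinged just inside the case's -y wall. Value = angle: 0 lies flat over the vials on its stop (its upper face then 62 mm above the bench), about 1.57 stands upright; starts at 1.45 to 1.8. It folds down towards the case's +y. The hinge has friction (about 0.06 N m): it stays where it is left. The case's -y wall outside it rises to 75 mm.
- flap_hinge (a point): Middle of the flap's hinge line: case frame (0, -78, 58) mm.
- flap_edge (a point): Middle of the flap's free edge, on the face that is outside (away from the case's middle) when upright and on top when flat; moves with it.
- cover (a joint): Cover, a plain grey plastic plate 222 mm wide (case x), 174 mm from hinge to free edge, 8 mm thick, hinged on the rim of the case's +y wall. Value = angle: 0 is shut on the rim (its top then 83 mm above the bench), about 1.57 upright; starts standing open at 1.6 to 1.95, leaning outwards. It swings shut towards the case's -y. Stiff friction hinge (about 0.4 N m): it stays where it is left and must be pushed all the way down to its stop.
- cover_hinge (a point): Middle of the cover's hinge line: case frame (0, 86, 75) mm (lower face of the shut cover).
- cover_edge (a point): Middle of the cover's free edge, on the face that is outside when open and on top when shut; moves with it.
- stopper: Loose black rubber stopper, 28 mm across, 30 mm high, standing in the case's open compartment; its origin is the centre of its underside. Bystander, leave alone.
- weight: Brass weight with a knob, 36 mm across, 52 mm high, on the bench by the case's -x end; its origin is the centre of its underside. Bystander, leave alone.
- jar: Amber jar with black lid, 60 mm across, 70 mm high, beyond the case's +x end; its origin is the centre of its underside. Bystander, leave alone.
- spatula: Flat steel laboratory spatula, 174 mm long, 16 mm wide, lying beyond the case's +x end; its origin is the centre of its underside. Bystander, leave alone.
- beaker: Glass beaker, 80 mm across, 95 mm high, on the right of the bench; its origin is the centre of its underside. Bystander, leave alone.
- wash_a: White wash bottle with red cap and spout, 72 mm across, about 200 mm high, on the left of the bench; its origin is the centre of its underside. Bystander, leave alone.
- wash_b: White wash bottle with yellow cap and spout, 72 mm across, about 200 mm high, on the left of the bench; its origin is the centre of its underside. Bystander, leave alone.

How it is judged:
By the outcome, as a careful person would: the job done as asked, in the order asked, and still so for the second after the job is handed in, with the robot touching nothing.
It also fails if it takes over 56 s, if anything falls off the work surface, if the arm or the gripper's body presses on something with over 40 N, if the wrist force passes 120 N, or if a joint passes its speed limit or range.

## Robot

A 7-joint arm with a two-finger parallel gripper is mounted at the origin on the work surface. World frame = base frame: x ahead of the robot, y to its left, z up, the work surface at z = 0. Lengths are in mm, angles in rad, forces in N, time in s.
With the tool pointing down it reaches from about 400 to 875 mm from the base axis. Payload 6.5 kg.
Tool frame: the origin (TCP) lies at the very end of the fingers, on their centre line; the grasp point (between the pads) lies 19 mm behind it; z points along the fingers, y is the direction in which the jaws open and shut (so a half turn about z gives the same grasp; the last joint's range is limited). The gripper opens to 88 mm and grips with 3 to 60 N. Pads are 18 mm wide; open, the fingers measure 123 mm over their backs; the gripper's body (75 mm by 187 mm) begins 45 mm behind the grasp point.
Start: joints at [-1.408, 0.536, -0.004, 1.538, 0.003, 1.067, -0.071], TCP at [147.421, 633.054, 238.716] pointing down, gripper open.
Joint ranges: [-2.7, 2.7], [-0.37, 2.16], [-1.27, 1.26], [0.24, 2.4], [-1.31, 4.45], [0.19, 1.91], [-2.76, 2.76]. Speed limits (rad/s): [2.39, 2.39, 3.14, 3.14, 3.14, 3.14, 3.14].

## Interface

Orientations are given as a unit quaternion [w, x, y, z].
In Python, from station import get_state, get_image, camera_params, close_job gives the robot as it stands.
- The arm moves only by the shell command python3 -m jog 'ROWS' [FORCE]. ROWS is JSON, one flat list of numbers, 5 for each row, row after row: the shift along the tool's x, y, z in cm, then the turn about the tool's z in degrees, then the gripper command: -1 is fully open, 1 is shut, values between are in proportion. A call has 1 to 12 rows; each row shifts and turns the pose as measured when the row begins, along the tool's axes as they then stand; what a row does not reach is not made up. A row lasts 1/10 s, in which the tool goes at most 50 mm and 8.59 degrees, less where a joint would pass 70% of its speed; a pose out of reach is approached as far as the arm can. A call is refused whole if a number of a shift passes 5 or a number of a turn 8.59, either way. A call with a gripper value outside its range is refused whole. The fingers move at their own pace and stop on an object; FORCE is the grip in N (left out, the last holds). Time passes only in rows, so rows that do not move let the fingers close. It gives the time, the measured TCP pose, the force and the opening at its end, in the units of the state.
- get_state(): the state, without advancing time (a new reading comes with each control period).
- get_image(name): name is "scene" or "top"; returns the picture (384x512x3 uint8, red, green, blue); there is no depth.
- camera_params(name): a dict with "fx", "fy", "cx", "cy" (pixels), "k1" (the pictures are not rectified: a ray, as slopes to the right and down, at radius r is drawn at 1 + k1 r^2 times it, then the intrinsics apply), "R" (3x3) and "t" (3): a world point X has camera coordinates R X + t. Camera axes: x right, y down, z forward; pixel columns grow to the right and rows downward; lengths in mm; the calibration is good to about 2 mm. A picture is of the moment at which its call begins. camera_params takes no time and is no camera call.
- close_job(): hands the job in, once; it reports no verdict.
The state is a dict: "time": time; "joint_positions": joint angles; "qd": joint speeds; "tau": joint torques, N m; "ee_pos": TCP position; "orientation": TCP orientation; "force": force on the tool from outside, world axes, zero at the start; "torque": the same for the moment, N m; "grip_width": finger opening in mm.
Only numpy, scipy, OpenCV 4.12 (cv2) and the standard library are available. Lean on these libraries where they do the work, as an engineer would, in place of code of your own. Each camera call takes 0.05 s, during which the arm holds its last target. There are 200 camera calls.

## Working session

There is one attempt and no reset: what is moved stays moved. The work goes in short steps, Python scripts to look and compute and a shell command to move; the robot and the scene stay as the last step left them, time stands still between calls to the robot, and variables do not carry over. Pictures are saved under pics/ and viewed, about 8 in all and at most 12, crops included, and the job is handed in when it is done.

```bash
mkdir -p pics; ls; python3 - <<'E'
from station import *
import cv2,json
for n in("scene","top"):
    im=get_image(n); cv2.imwrite(f"pics/{n}0.png",im[:,:,::-1]); 
    print(n,camera_params(n))
print(get_state())
E
```

```text
pics
scene {'fx': 406.4859367074237, 'fy': 406.4859367074237, 'cx': 251.8633594676992, 'cy': 187.50511873317103, 'k1': 0.002355224456357967, 'R': array([[ 0.23848673,  0.97104729, -0.01382888],
       [ 0.77862495, -0.19969987, -0.59486398],
       [-0.58040268,  0.13109966, -0.80370742]]), 't': array([-160.19799799, -393.53641771, 1572.61003124])}
top {'fx': 418.9252147136376, 'fy': 418.9252147136376, 'cx': 260.84502740606007, 'cy': 194.4620523659301, 'k1': -0.018271440672920903, 'R': array([[-0.0110528 , -0.99968847,  0.02237871],
       [-0.99850755,  0.00983717, -0.05372066],
       [ 0.05348378, -0.02293907, -0.99830521]]), 't': array([  -2.95325238,  601.43327396, 1519.05093765])}
{'time': 0.1, 'joint_positions': array([-1.40819678,  0.53711061, -0.00445916,  1.53874818,  0.00260459,
        1.06731367, -0.07117821]), 'qd': array([-0.00044039, -0.00150566, -0.00022083, -0.00208726,  0.00129317,
        0.00069674,  0.00124781]), 'tau': array([ 1.86611920e-03, -5.72083640e+01,  9.93296988e-01, -2.52237725e+01,
       -5.62418019e-02,  1.34872034e-02,  6.94486926e-05]), 'ee_pos': array([147.30199578, 632.52306985, 237.92360422]), 'orientation': array([-3.50339973e-05,  1.14094079e-01,  9.93469638e-01, -7.86217355e-04]), 'force': array([-0.60121669, -0.59700359,  0.72438382]), 'torque': array([-0.00365885,  0.01008693,  0.00284346]), 'grip_width': 88.25110239971413}
```

View pics/scene0.png

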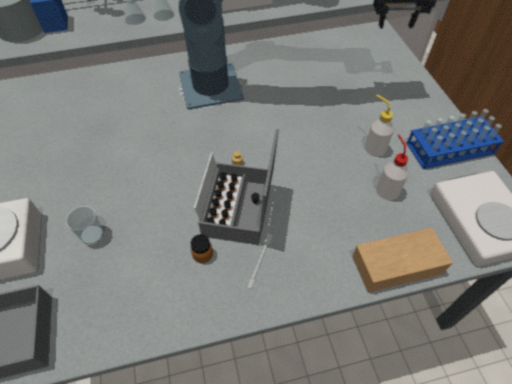

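View pics/top0.png

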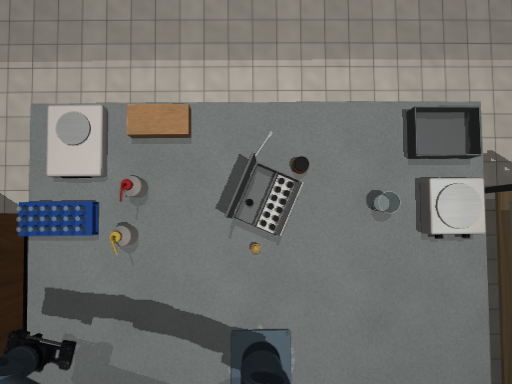

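Scene view: case about (240,200), flap standing at (207,185), cover at (270,175). Top view: case about (265,200), flap on its right (-y), cover leaning out on its left, weight (256,248), jar (300,164). I'll enlarge both.

```bash
python3 - <<'E'
import cv2,numpy as np
a=cv2.imread("pics/scene0.png")[120:270,180:300]; b=cv2.imread("pics/top0.png")[140:260,205:317]
f=lambda i:cv2.resize(i,None,fx=s,fy=s,interpolation=cv2.INTER_CUBIC)
s=4; A=f(a); s=600/150; B=f(b); s=2.5
h=max(A.shape[0],B.shape[0]); C=np.zeros((600,A.shape[1]+B.shape[1],3),np.uint8)
C=np.zeros((600,930,3),np.uint8);C[:A.shape[0],:480]=A;C[:B.shape[0],482:482+B.shape[1]]=B
cv2.imwrite("pics/cA.png",A);
s=5;cv2.imwrite("pics/cB.png",f(b))
E
```

```text
(no output)
```

View pics/cA.png

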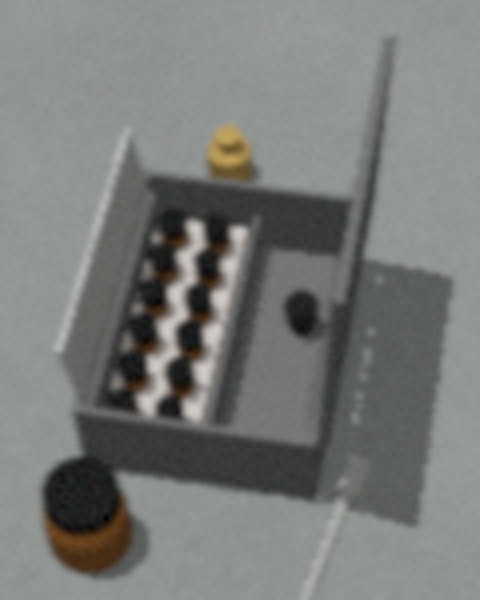

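View pics/cB.png

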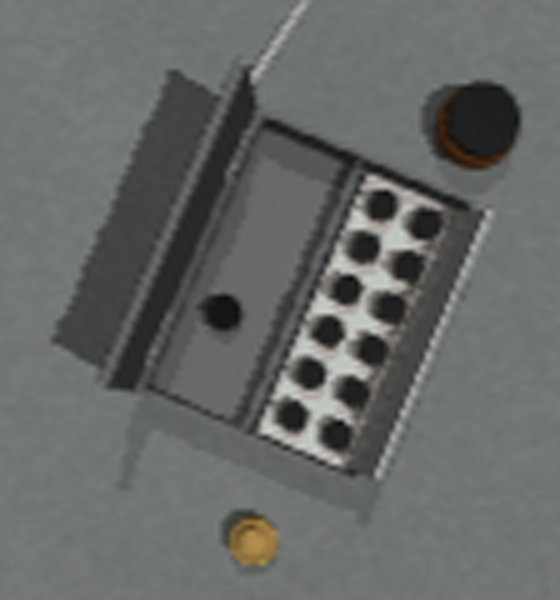

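Scene crop (4x): flap free edge (128,130)-(60,350), rim corners (148,178),(350,198),(322,443),(75,412), cover tip (392,40). Top crop (5x): flap edge (378,478)-(490,210), rim corners (350,470),(150,388),(265,120),(470,205), cover edge (108,383)-(243,68).

```bash
cat >h.py <<'E'
import numpy as np,cv2
from station import *
P={n:camera_params(n) for n in("scene","top")}
def cam(n):
    p=P[n];return np.array([[p["fx"],0,p["cx"]],[0,p["fy"],p["cy"]],[0,0,1]]),np.array([p["k1"],0,0,0.]),p["R"],p["t"]
def und(n,uv):
    K,d,_,_=cam(n);return cv2.undistortPoints(np.array(uv,float).reshape(-1,1,2),K,d).reshape(-1,2)
def ray(n,uv,z):
    _,_,R,t=cam(n);x=und(n,uv);d=np.c_[x,np.ones(len(x))]@R;c=-R.T@t
    return c+d*((z-c[2])/d[:,2])[:,None]
def tri(s,t):
    M=[np.c_[cam(n)[2],cam(n)[3]] for n in("scene","top")]
    X=cv2.triangulatePoints(M[0],M[1],und("scene",s).T,und("top",t).T);return (X[:3]/X[3]).T
def proj(n,X):
    K,d,R,t=cam(n);return cv2.projectPoints(np.array(X,float).reshape(-1,3),cv2.Rodrigues(R)[0],t,K,d)[0].reshape(-1,2)
S=lambda a:np.array(a)/4+[180,120]-.375
T=lambda a:np.array(a)/5+[205,140]-.4
E
cat >m.py <<'E'
from h import *
np.set_printoptions(precision=1,suppress=True)
sc=[(75,412),(322,443),(148,178),(350,198)];tc=[(470,205),(265,120),(350,470),(150,388)]
print("rim scene",ray("scene",S(sc),75));print("rim top",ray("top",T(tc),75));print("rim tri",tri(S(sc),T(tc)))
print("flapedge",tri(S([(128,130),(60,350)]),T([(378,478),(490,210)])))
print("cover -x tip",tri(S([(392,40)]),T([(108,383)])))
print("weight",tri(S([(230,133)]),T([(253,538)])),"jar",tri(S([(84,488)]),T([(483,118)])),"stopper",tri(S([(302,300)]),T([(222,312)])))
from scipy.optimize import least_squares
L=np.array([(110,-85),(110,85),(-110,-85),(-110,85)])
def w(p,X): 
    c,s=np.cos(p[2]),np.sin(p[2]);X=np.array(X,float);return np.c_[X[:,:2]@np.array([[c,s],[-s,c]])+p[:2],X[:,2]]
R=np.c_[L,[75]*4]
def res(p):return np.r_[(proj("scene",w(p,R))-S(sc)).ravel(),(proj("top",w(p,R))-T(tc)).ravel()]
r=least_squares(res,[600,0,-.4],loss="soft_l1");print("case",r.x[:2],"yaw %.3f"%r.x[2]);print(res(r.x).reshape(-1,2))
p=r.x;np.save("case.npy",p)
inv=lambda X:w([0,0,-p[2]],np.array(X)-[p[0],p[1],0])
print("case frame flapedge",inv(tri(S([(128,130),(60,350)]),T([(378,478),(490,210)]))))
print("cover",inv(tri(S([(392,40)]),T([(108,383)]))))
E
python3 m.py
```

```text
rim scene [[ 649.5 -144.7   75. ]
 [ 715.    13.4   75. ]
 [ 456.6  -56.8   75. ]
 [ 513.9   87.2   75. ]]
rim top [[ 646.  -142.    75. ]
 [ 707.7    2.4   75. ]
 [ 460.2  -54.7   75. ]
 [ 519.2   85.1   75. ]]
rim tri [[ 646.3 -143.7   69.7]
 [ 710.     8.3   68.6]
 [ 460.1  -55.8   78.9]
 [ 519.3   85.2   82. ]]
flapedge [[ 457.2  -68.5  134.1]
 [ 637.5 -147.2  135.1]]
cover -x tip [[523.5 107.3 247. ]]
weight [[412.6  15.   57.9]] jar [[ 708.3 -150.5   73.7]] stopper [[573.3  34.5  41.6]]
case [583.  -23.5] yaw -0.410
[[-0.2  0.2]
 [-0.8  1.1]
 [-0.8 -2. ]
 [ 3.8 -0.2]
 [ 0.9 -1.1]
 [-2.4 -2.8]
 [ 0.9  3.4]
 [-3.8  1. ]]
case frame flapedge [[-97.3 -91.5 134.1]
 [ 99.4 -91.7 135.1]]
cover [[-106.7   96.2  247. ]]
```

Two-view measurements agree: flap angle ≈1.75, cover ≈1.63, case at (583,-24), yaw -0.41. Plan: raise, shut the fingers and turn the tool so its x lies along case y and its y along case x.

```bash
cat >st.py <<'E'
from h import *
from scipy.spatial.transform import Rotation as Ro
p=np.load("case.npy");s=get_state();c=np.array([[np.cos(p[2]),np.sin(p[2]),0],[-np.sin(p[2]),np.cos(p[2]),0],[0,0,1]])
q=s["orientation"];R=Ro.from_quat([q[1],q[2],q[3],q[0]]).as_matrix()
g=lambda v:np.round(v,1).tolist()
print("t",round(s["time"],2),"case xyz",g(c@(s["ee_pos"]-[p[0],p[1],0])),"F",g(c@s["force"]),"toolY in case deg",round(float(np.degrees(np.arctan2(*(c@R[:,1])[1::-1]))),1),"grip",round(s["grip_width"],1))
E
python3 -m jog '[0,0,-3.5,8.4,1, 0,0,-3.5,8.4,1, 0,0,-3.5,8.4,1, 0,0,0,8.4,1, 0,0,0,8.4,1, 0,0,0,8.4,1, 0,0,0,8.4,1, 0,0,0,8.4,1, 0,0,0,8.4,1, 0,0,0,8.4,1, 0,0,0,8.4,1, 0,0,0,8.4,1]' 20; python3 st.py
```

```text
time: 1.3
ee_pos: [146.4, 629.2, 341.0]
orientation: [0.005, 0.849, 0.528, -0.005]
force: [0.8, -0.5, 0.2]
grip_width: 0.3
t 1.3 case xyz [-660.7, 424.4, 341.0] F [0.9, -0.2, 0.2] toolY in case deg -2.8 grip 0.3
```

```bash
python3 -m jog '[-1.6,3.8,0,-2.8,1, -1.6,3.8,0,0,1, -1.6,3.8,0,0,1, -1.6,3.8,0,0,1, -1.6,3.8,0,0,1, -1.6,3.8,0,0,1, -1.6,3.8,0,0,1, -1.6,3.8,0,0,1, -1.6,3.8,0,0,1, -1.6,3.8,0,0,1, 0,0,0,0,1]' >/dev/null; python3 st.py
```

```text
t 2.4 case xyz [-270.8, 252.5, 339.4] F [1.4, -0.1, 0.4] toolY in case deg 0.1 grip 0.7
```

Next to case (0,-150), high.

```bash
python3 -m jog '[-3.6,2.5,0,0,1, -3.6,2.5,0,0,1, -3.6,2.5,0,0,1, -3.6,2.5,0,0,1, -3.6,2.5,0,0,1, -3.6,2.5,0,0,1, -3.6,2.5,0,0,1, -3.6,2.5,0,0,1, -3.6,2.5,0,0,1, -3.6,2.5,0,0,1, -3.6,2.5,0,0,1, 0,0,0,0,1]' >/dev/null; python3 st.py
```

```text
t 3.6 case xyz [10.1, -151.6, 345.1] F [-0.7, -0.4, 0.1] toolY in case deg 0.7 grip 0.4
```

```bash
python3 -m jog '[0,-1,4.5,0,1, 0,0,4.5,0,1, 0,0,4.5,0,1, 0,0,4.5,0,1, 0,0,3.5,0,1, 0,0,0.8,0,1, 0,0,0,0,1]' >/dev/null; python3 st.py
python3 - <<'E'
from h import *
im=np.hstack([cv2.resize(get_image(n)[y:y+150,x:x+130,::-1],None,fx=3,fy=3,interpolation=2) for n,x,y in(("scene",170,120),("top",200,130))])
cv2.imwrite("pics/c1.png",im)
E
```

```text
t 4.3 case xyz [-1.0, -150.4, 114.7] F [0.7, 0.2, -0.1] toolY in case deg 0.8 grip 0.5
```

View pics/c1.png

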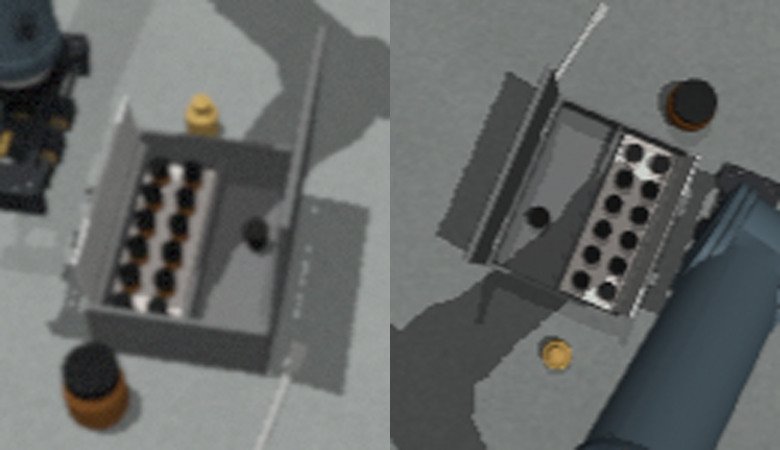

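Picture: gripper stands outside the flap (-y side), shut and low, clear of the jar; flap still upright. Push along the arc.

```bash
python3 -m jog '[2,0,-0.2,0,1, 1.5,0,0,0,1, 0.8,0,0,0,1, 0.7,0,0,0,1, 0.7,0,0,0,1, 0.7,0,0,0,1, 0.7,0,0,0,1, 0,0,0,0,1]' >/dev/null; python3 st.py
python3 -m jog '[0.7,0,0,0,1, 0.7,0,0,0,1, 0.7,0,0.1,0,1, 0.7,0,0.2,0,1, 0.7,0,0.3,0,1,0,0,0,0,1]' >/dev/null; python3 st.py
```

```text
t 5.2 case xyz [3.7, -75.7, 124.2] F [0.4, 0.6, 0.2] toolY in case deg 0.8 grip 0.4
t 5.8 case xyz [3.4, -37.9, 116.9] F [-0.1, -0.2, 0.5] toolY in case deg 0.7 grip 0.5
```

```bash
python3 -m jog '[-0.2,0,0.6,0,1, 0,0,0.6,0,1, 0,0,0.6,0,1, 0,0,0.6,0,1, 0,0,0,0,1]' >/dev/null; python3 st.py
python3 - <<'E'
from h import *
im=np.hstack([cv2.resize(get_image(n)[y:y+150,x:x+130,::-1],None,fx=3,fy=3,interpolation=2) for n,x,y in(("scene",170,120),("top",200,130))])
cv2.imwrite("pics/c2.png",im)
E
```

```text
t 6.3 case xyz [4.5, -37.9, 92.1] F [-1.6, 0.7, -0.3] toolY in case deg 0.8 grip 0.3
```

View pics/c2.png

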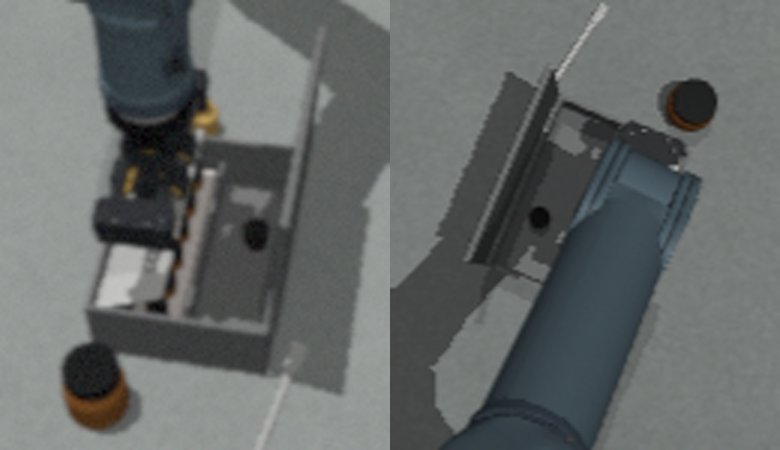

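The flap (bright plate, scene ~(140,275)) is folding down under the fingers. Continue.

```bash
python3 -m jog '[0.2,0,0.5,0,1, 0.2,0,0.5,0,1, 0.2,0,0.5,0,1, 0.2,0,0.5,0,1, 0,0,0.2,0,1, 0,0,0,0,1]' >/dev/null; python3 st.py
python3 -m jog '[0,0,0.2,0,1, 0,0,0.2,0,1, 0,0,0,0,1]' >/dev/null; python3 st.py
```

```text
t 7.0 case xyz [5.2, -29.4, 68.7] F [-0.3, 0.2, 1.0] toolY in case deg 0.8 grip 0.7
t 7.3 case xyz [5.4, -29.3, 64.6] F [-0.5, 0.4, -0.5] toolY in case deg 0.8 grip 0.1
```

```bash
for i in 1 2; do python3 -m jog '[0,0,0.15,0,1, 0,0,0,0,1]' >/dev/null; python3 st.py; done
```

```text
t 7.5 case xyz [5.5, -29.4, 63.1] F [0.4, 0.4, -0.9] toolY in case deg 0.8 grip 0.5
t 7.7 case xyz [5.7, -29.3, 62.7] F [-0.4, 0.0, 0.9] toolY in case deg 0.8 grip 0.4
```

```bash
for i in 1 2; do python3 -m jog '[0,0,0.15,0,1, 0,0,0.1,0,1]' >/dev/null; python3 st.py; done
```

```text
t 7.9 case xyz [5.8, -29.3, 62.4] F [-5.6, -0.8, 14.9] toolY in case deg 0.8 grip 0.5
t 8.1 case xyz [5.8, -29.3, 62.4] F [-3.7, -0.4, 11.0] toolY in case deg 0.7 grip 0.6
```

Flap on its stop (62.4 mm, ~11–15 N at the stop). Lift and go over the cover.

```bash
python3 -m jog '[0,0,-1,0,1, 0,0,-4,0,1, 0,0,-4.7,0,1, 0,0,-4.7,0,1, 0,0,-4.7,0,1, 0,-0.5,-4.7,0,1, 0,0,-4.2,0,1, 0,0,0,0,1]' >/dev/null; python3 st.py
python3 -m jog '[4,0,0,0,1, 4,0,0,0,1, 4,0,0,0,1, 4,0,0,0,1, 4,0,0,0,1, 0,0,0,0,1]' >/dev/null; python3 st.py
python3 - <<'E'
from h import *
im=np.hstack([cv2.resize(get_image(n)[y:y+150,x:x+130,::-1],None,fx=3,fy=3,interpolation=2) for n,x,y in(("scene",170,120),("top",200,130))])
cv2.imwrite("pics/c3.png",im)
E
```

```text
t 8.9 case xyz [-3.3, -29.3, 354.6] F [0.7, -0.1, -0.8] toolY in case deg 0.5 grip 0.3
t 9.5 case xyz [-4.8, 175.3, 352.2] F [1.0, 0.1, -0.7] toolY in case deg 0.2 grip 0.9
```

View pics/c3.png

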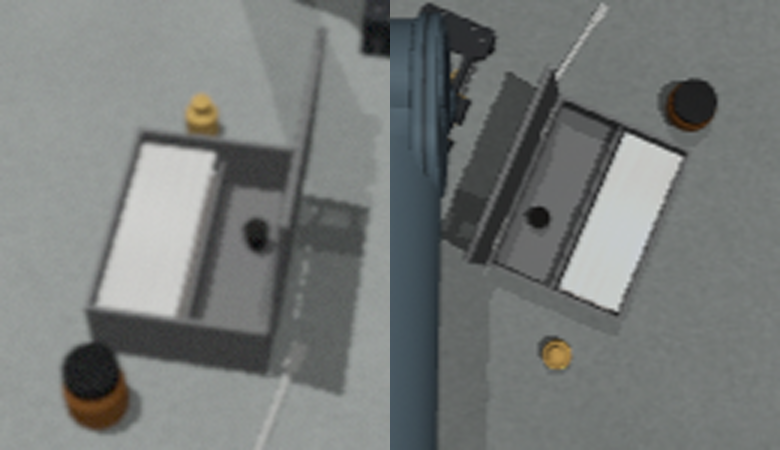

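The flap (bright plate) lies flat, stopper and others unmoved, gripper is on the cover's outer side. Descend, then push the cover.

```bash
python3 -m jog '[0,0.4,4,0,1, 0,0,4,0,1, 0,0,3.5,0,1, 0,0,1.5,0,1, 0,0,0,0,1]' >/dev/null; python3 st.py
python3 -m jog '[-2,0,0,0,1, -1,0,0,0,1, -0.7,0,0,0,1, -0.5,0,0,0,1, 0,0,0,0,1]' >/dev/null; python3 st.py
```

```text
t 10.1 case xyz [7.3, 157.8, 221.6] F [-0.6, -0.4, -0.4] toolY in case deg -0.9 grip 0.2
t 10.6 case xyz [10.0, 113.4, 228.6] F [-0.5, 0.7, -0.8] toolY in case deg -1.1 grip 0.9
```

```bash
python3 -m jog '[0,-0.8,0.8,0,1, -0.5,0,0.1,0,1, -0.5,0,0.1,0,1, 0,0,0,0,1]' >/dev/null; python3 st.py
python3 -m jog '[-0.5,0,0,0,1, -0.5,0,0.1,0,1, -0.5,0,0.1,0,1, -0.5,0,0.1,0,1]' >/dev/null; python3 st.py
```

```text
t 11.0 case xyz [1.0, 106.2, 218.1] F [0.1, -0.2, 0.6] toolY in case deg -0.9 grip 0.2
t 11.4 case xyz [1.2, 87.6, 215.9] F [-0.3, 2.4, 1.8] toolY in case deg -0.7 grip 0.5
```

```bash
python3 -m jog '[-0.7,0,0.1,0,1, -0.7,0,0.1,0,1, -0.7,0,0.15,0,1, -0.7,0,0.15,0,1, -0.6,0,0.2,0,1,-0.6,0,0.2,0,1]' >/dev/null; python3 st.py
python3 -m jog '[-0.6,0,0.25,0,1, -0.6,0,0.3,0,1, -0.6,0,0.3,0,1]' >/dev/null; python3 st.py
```

```text
t 12.0 case xyz [1.0, 42.6, 206.1] F [0.5, 1.3, 0.2] toolY in case deg -0.8 grip 0.5
t 12.3 case xyz [0.9, 22.6, 196.6] F [-0.3, 1.8, -0.3] toolY in case deg -0.8 grip 0.2
```

```bash
python3 -m jog '[-0.6,0,0.45,0,1, -0.6,0,0.5,0,1, -0.6,0,0.5,0,1, -0.6,0,0.5,0,1]' >/dev/null; python3 st.py
python3 -m jog '[-0.5,0,0.6,0,1, -0.5,0,0.6,0,1, -0.5,0,0.65,0,1, -0.45,0,0.7,0,1]' >/dev/null; python3 st.py
```

```text
t 12.7 case xyz [0.8, -4.6, 175.4] F [-0.3, 1.2, -0.0] toolY in case deg -0.9 grip 0.5
t 13.1 case xyz [0.9, -26.5, 147.5] F [-0.2, 1.0, 0.4] toolY in case deg -0.9 grip 0.3
```

```bash
python3 -m jog '[-0.35,0,0.7,0,1, -0.3,0,0.7,0,1, -0.3,0,0.7,0,1, -0.2,0,0.7,0,1]' >/dev/null; python3 st.py
python3 -m jog '[-0.2,0,0.6,0,1, -0.1,0,0.6,0,1, -0.1,0,0.5,0,1, 0,0,0.4,0,1, 0,0,0.2,0,1, 0,0,0,0,1]' >/dev/null; python3 st.py
```

```text
t 13.5 case xyz [0.9, -40.0, 116.6] F [-0.4, -1.1, 1.0] toolY in case deg -0.9 grip 0.6
t 14.1 case xyz [1.3, -45.1, 90.5] F [-0.5, 0.5, -0.2] toolY in case deg -0.9 grip 0.5
```

```bash
python3 -m jog '[0,0,0.2,0,1, 0,0,0.2,0,1]' >/dev/null; python3 st.py
for i in 1 2 3; do python3 -m jog '[0,0,0.15,0,1, 0,0,0.1,0,1]' >/dev/null; python3 st.py; done
```

```text
t 14.3 case xyz [1.8, -45.0, 86.7] F [0.2, -0.6, 0.6] toolY in case deg -0.9 grip 0.5
t 14.5 case xyz [1.9, -44.9, 84.1] F [-0.7, -0.5, 0.9] toolY in case deg -0.9 grip 0.1
t 14.7 case xyz [2.0, -45.0, 83.4] F [-5.7, -1.2, 16.2] toolY in case deg -0.9 grip 0.6
t 14.9 case xyz [2.0, -45.0, 83.5] F [-4.7, -1.4, 10.3] toolY in case deg -1.0 grip 0.7
```

Stop reached at 83.4 mm. Lift and move away for a check.

```bash
python3 -m jog '[0,0,-1,0,1, 0,0,-3,0,1, 0,0,-4,0,1, 0,0,-4,0,1, -3,0,-4,0,1, -4,0,-3,0,1, -4,0,0,0,1, -4,0,0,0,1, -4,0,0,0,1, -4,0,0,0,1, 0,0,0,0,1, 0,0,0,0,1]' >/dev/null; python3 st.py
python3 - <<'E'
from h import *
im=np.hstack([cv2.resize(get_image(n)[y:y+150,x:x+130,::-1],None,fx=3,fy=3,interpolation=2) for n,x,y in(("scene",170,120),("top",200,130))])
cv2.imwrite("pics/c4.png",im)
E
```

```text
t 16.1 case xyz [-4.4, -280.9, 286.3] F [0.0, 1.3, -0.0] toolY in case deg -0.8 grip 0.3
```

View pics/c4.png

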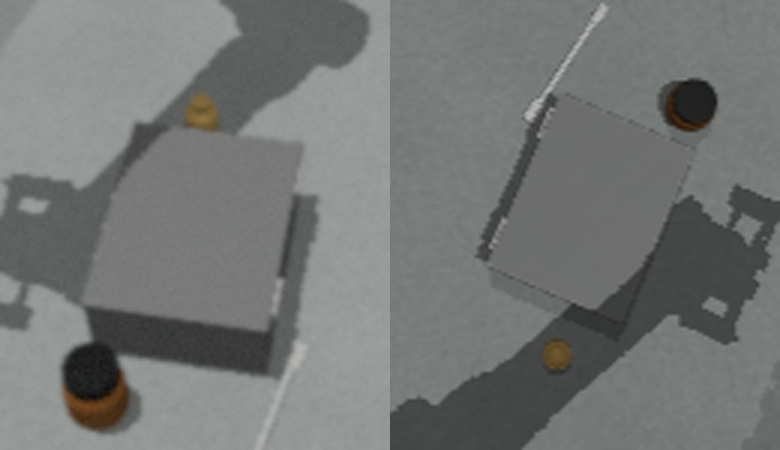

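The cover covers the whole case; weight, jar and spatula are unmoved. Height check of the free-edge corner (scene crop (85,303), top crop (693,148)) and hinge-side corner (267,332)/(565,95).

```bash
python3 - <<'E'
from h import *
s=np.array([(85,303),(267,332)])/3+[170,120]-.33;t=(np.array([(693,148),(565,95)])-[390,0])/3+[200,130]-.33
print(np.round(tri(s,t),1))
print(np.round(np.linalg.norm(np.diff(ray("scene",s,83),axis=0)),1), np.round(np.linalg.norm(np.diff(ray("top",t,83),axis=0)),1))
a=cv2.imread("pics/top0.png");b=get_image("top")[:,:,::-1]
c=cv2.imread("pics/scene0.png")
for n,(u,v,w,h) in dict(weight=(248,240,16,16),jar=(288,152,26,26),).items():
    f=lambda i:np.mean(np.argwhere((np.ptp(i[v:v+h,u:u+w].astype(int),axis=2)>60) if n=="weight" else i[v:v+h,u:u+w].max(2)<45),0)
    print(n,f(a),f(b))
E
```

```text
[[ 650.7 -146.2   87.6]
 [ 716.     4.9   80.1]]
168.5 162.6
weight [8.06060606 7.07575758] [7.2 7.4]
jar [12.17032967 12.32417582] [11.70588235 12.75882353]
```

```bash
python3 -c "
from station import *
print(close_job())"
```

```text
the job is handed in; nothing more can be done
None
```

The job is handed in: the retaining flap is flat over the vials and the cover is shut on top of it, in that order. I pushed each down with the closed fingertips, without gripping either. The arm then lifted away and was clear of everything when I handed in, at about 16 s.

- **Flap:** the fingertips met its stop at 62.4 mm (62 expected) with a force of about 11–15 N. A picture taken before I touched the cover showed it flat, with the stopper where it started.
- **Cover:** the fingertips met its stop at 83.4 mm (83 expected) with about 10–16 N. The final picture showed it closed over the whole case.
- **Two-view height of the shut cover:** this came out at 80 to 88 mm at its corners, looser than the contact reading. I put that down to picking pixels by eye, and relied on the contact height.
- **Bystanders:** the jar and weight were within 1 pixel of their starting places. Part of that shift may be the arm's shadow, which had moved. The spatula looked unmoved. The beaker and wash bottles were not measured again, but the arm passed well above the bottles and never went near the beaker.

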